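# Drift the filter head into line

## Robot

A 6-joint arm with a two-finger parallel gripper is mounted at the origin on the work surface. World frame = base frame: x ahead of the robot, y to its left, z up, the work surface at z = 0. Lengths are in m, angles in rad, forces in N, time in s.
With the tool pointing down it reaches from about 0.35 to 0.975 m from the base axis. Payload 4.9 kg.
Tool frame: the origin (TCP) lies midway between the tips of the shut fingers; the grasp point (between the pads) lies 19 mm behind it; z points along the fingers, y is the line along which they close (so a half turn about z gives the same grasp; the last joint's range is limited). The gripper opens to 85 mm and grips with 20 to 120 N. Pads are 22 mm wide; open, the fingers measure 114 mm over their backs; the gripper's body (76 mm by 85 mm) begins 54 mm behind the grasp point. The pads swing forward as they close: fully open they stand 13 mm farther back than shut.
Start: joints at [-1.311, 0.053, 1.613, -0, 1.476, -0.119], TCP at [0.231, -0.581, 0.198] pointing down, gripper open.
Joint ranges: [-3.01, 3.01], [-1.01, 2.22], [0.06, 2.58], [-1.02, 4.17], [0.09, 2.62], [-3.14, 3.14]. Speed limits (rad/s): [2.57, 2.57, 3.14, 3.14, 3.14, 3.14].

## Interface

Orientations are given as a unit quaternion [w, x, y, z].
In Python, from plant import * gives the robot as it stands.
- The arm moves only by the tool jog_arm, never from a script. Its argument "targets" is a list of rows, each a list of 3 entries, a list of its own where there are three numbers: the shift along the tool's x, y, z in units of 25 mm (1.0 is 25 mm), then the turn, a rotation vector about the tool's x, y, z in units of 8 degrees (1.0 is 8 degrees), then the opening in per cent of the stroke, from 0 (shut) to 100 (fully open). A call has 1 to 8 rows; each row is the pose to reach, as a shift and turn from the pose commanded when the call began, along the tool's axes at that moment; what a row does not reach only later rows make up. A row lasts 1/8 s, in which the tool goes at most 62.5 mm and 10.7 degrees, less where a joint would pass 70% of its speed; a pose out of reach is approached as far as the arm can. A call with a gripper value outside its range is refused whole. The fingers move at their own pace and stop on an object; the grip force is fixed at half the most. Time passes only in rows, so rows that repeat a pose let the fingers close. It gives the time, the measured TCP pose, the force, the opening and the grip force at its end, in the units of the state.
- state(): the state, without advancing time (a new reading comes with each control period).
- grab_frame(name): name is "scene" or "top" or "wrist"; returns (picture, depth): 400x640x3 uint8, red, green, blue; 400x640 float32, m along the optical axis (not along the pixel's ray), 0 where there is no reading.
- camera_params(name): a dict with "fovy" (degrees; the focal length in pixels is half the picture's height over the tangent of half this angle, whatever the lens; pixels are square), "cx", "cy" (the principal point, pixels), "rvec" (rotation vector, rad) and "tvec" (3), from world to camera coordinates, as OpenCV has them; the wrist camera has in their place "hand_eye" (4x4, takes a point from camera to tool coordinates, whose origin is the TCP and whose axes are the flange's). Camera axes: x right, y down, z forward; pixel columns grow to the right and rows downward; lengths in m; the calibration is good to about 2 mm. A picture is of the moment at which its call begins: read the wrist's pose just before it. camera_params takes no time and is no camera call.
- job_done(): hands the job in; it is judged then, once.
The state is a dict: "time": time; "joint_pos": joint angles; "joint_vel": joint speeds; "joint_efforts": joint torques, N m; "tool_pos": TCP position; "tool_rot": TCP orientation; "contact_force": force on the tool from outside, world axes, zero at the start; "ft_torque": the same for the moment, N m; "gripper_width": opening from 0.0 (shut) to 1.0 (fully open); "grasp_force": force on a finger pad.
Only numpy, scipy, OpenCV 4.12 (cv2) and the standard library are available. Lean on these libraries where they do the work, as an engineer would, in place of code of your own. Each camera call takes 0.05 s, during which the arm holds its last target. There are 200 camera calls.

## Task

The filter head on the steel manifold is out of line: the hole in its lug lies to one side of the hole in the fixed lug below. Take the tapered drift (blue handle) from the rack, feel its tip through both holes and push it straight down until its collar is flush on the lug, so that the drift alone draws the head into line, and leave it standing there. Do not push the head or manifold with the gripper or force the drift, and leave the black pin and the other things where they are.

Things in the scene. Friction and masses are not known exactly. Their poses are not given: they have to be found in the camera images.
- drift: Tapered steel drift, round blue handle, about 0.2 kg. Origin on its axis under the collar; z runs from tip to handle. Above: collar 38 mm across, 6 mm thick, then handle 26 mm across up to 70 mm. Below: shank 22.8 mm across for 25 mm, then a 65 mm taper to a flat 10 mm tip. It starts in either place of the rack, collar on the rack, handle leaning 25 degrees to the rack's -x.
- drift_tip (a point): Centre of the drift's tip, 90 mm below its origin.
- pin: Straight blunt steel pin, 22.4 mm across and 80 mm long below its collar, black handle; collar, handle, origin and axes as on the drift. It starts in the other place of the rack and stays there.
- rack: White rack, fixed, 130 x 164 mm, origin on the table. Sloped top plate 60 x 150 mm, 12 mm thick, tilted 0.44 rad about the rack's y axis to face up and towards its -x. Two 26 mm holes at y = -40 and +40 mm, mouths 100 mm above the table, hold drift and pin square to the slope; only the other handle, 80 mm away, stands above the plate.
- manifold: Stainless filtration manifold, fixed; origin on the table. A 40 mm tube runs along y at x = +85 mm, with a filter support at y = -125 mm and blue valve handles; all lower than 160 mm. Its fixed lug (not listed; 56 mm square, 6 mm thick, 24 mm through hole, top 98 mm above the table) lies at x = 0 and y = +8 to +10.5 or -8 to -10.5 mm: find which by touch or sight. Empty below the lug.
- head: Filter head, slides on the manifold along its y axis only (about 4 N friction, stays where left); starts at y = 0. Its lug, 50 mm square, 6 mm thick, 24 mm through hole, lies on the fixed lug. Filter support 68 mm across, 142 mm high, at x = +85 mm from the hole; blue handle behind it up to 161 mm. Origin and axes as the manifold's at the start.
- head_hole (a point): Centre of the head lug's hole at its top face, 104 mm above the table. The drift's tip fits through both holes only about midway between their centres; elsewhere it strikes the fixed lug 6 mm down. The final pull is along the manifold's y, towards the fixed hole.
- wash_bottle: White wash bottle with a red cap, 76 mm across, 190 mm high. Bystander.
- sanitiser: White bottle with a blue cap, 56 mm across, 150 mm high. Bystander.
- tweezers: Steel tweezers with a green end, 140 mm long, lying flat. Bystander.
- petri: Clear dish, 64 mm across, 18 mm high. Bystander.
- filter_box: Cardboard box of filters, 80 x 60 x 35 mm. Bystander.
- marker: Red marker with round ends, 16 mm across, lying flat. Bystander.
There are look-alikes about, which are no part of the job. What is shaped like the drift but yellow is not meant.

How it is judged:
On the way:
1. the drift's tip is through the head's hole and into the fixed hole before the head has been moved 3 mm (z of drift_tip in the frame of manifold below 0.093 m and horizontal distance between drift_tip and head_hole below 0.011 m and distance of head_hole from where it was at the start of the episode below 0.003 m).
At the end, for the whole second after the job is handed in: The head has been drawn 6 to 12.5 mm along its tube into line with the fixed hole; the drift stands upright (within 4 degrees) through both holes, within 3 mm of the head hole's centre, with its collar within 2 mm of the head lug's top, at rest (distance of head_hole from where it was at the start of the episode between 0.006 and 0.0125 m and horizontal distance between drift and head_hole below 0.003 m and z of drift in the frame of head_hole between -0.003 and 0.002 m and angle between drift's own z axis and vertical below 0.07 rad and linear speed of drift below 0.02 m/s); the robot touches nothing.
It fails at once if the gripper or arm pushes the head or manifold (over 3 N) (contact force between any of the fingers, the arm and head above 3 N or contact force between any of the fingers, the arm and manifold above 3 N).
It fails at once if the drift is forced: over 80 N between it and the head (contact force between drift and head above 80 N).
It fails at once if the pin, a bottle or another bystander is moved more than 30 mm (distance of any of pin, wash_bottle, sanitiser, tweezers, petri, filter_box, marker from where it was at the start of the episode above 0.03 m).
It also fails if it takes over 67 s, if anything falls off the work surface, if the arm or the gripper's body presses on something with over 40 N, if the wrist force passes 120 N, or if a joint passes its speed limit or range.

## Working session

There is one attempt and no reset: what is moved stays moved. The work goes in short steps, Python scripts to look and compute and a tool call to move; the robot and the scene stay as the last step left them, time stands still between calls to the robot, and variables do not carry over. Pictures are saved under pics/ and viewed, at most 10 in all, crops included, and the job is handed in when it is done.

Besides the shell and the picture viewer there is one more tool, called after "Emit:" as a command line: name --argument value ..., lists and objects as JSON in quotes. jog_arm: Moves the arm, as the interface text tells. Its arguments: {"type":"object","properties":{"targets":{"type":"array"}},"required":["targets"]}

```bash
ls; mkdir -p pics; cat > h.py <<'E'
from plant import *
import numpy as np, cv2
from scipy.spatial.transform import Rotation as R
def cam(n, st=None):
    p=camera_params(n); f=200/np.tan(np.radians(p['fovy'])/2)
    K=np.array([[f,0,p['cx']],[0,f,p['cy']],[0,0,1.]])
    if 'rvec' in p:
        Rw=R.from_rotvec(p['rvec']).as_matrix().T; o=-Rw@np.array(p['tvec'])
    else:
        q=st['tool_rot']; T=np.eye(4); T[:3,:3]=R.from_quat([q[1],q[2],q[3],q[0]]).as_matrix(); T[:3,3]=st['tool_pos']
        M=T@np.array(p['hand_eye']); Rw=M[:3,:3]; o=M[:3,3]
    return K,Rw,o
def ray(c,u,v):
    K,Rw,o=c; d=Rw@np.linalg.solve(K,[u,v,1.]); return o,d
def onz(c,u,v,z):
    o,d=ray(c,u,v); return o+d*(z-o[2])/d[2]
def pts(c,depth):
    K,Rw,o=c; v,u=np.mgrid[:400,:640]
    P=np.stack([(u-K[0,2])/K[0,0]*depth,(v-K[1,2])/K[1,1]*depth,depth],-1)
    return P@Rw.T+o
def proj(c,P):
    K,Rw,o=c; q=K@(Rw.T@(np.array(P)-o)); return q[:2]/q[2]
E
python3 - <<'E'
from h import *
for n in ['scene','top','wrist']:
    st=state(); im,d=grab_frame(n); np.savez(''+n,im=im,d=d)
    cv2.imwrite(f'pics/{n}0.png',im[:,:,::-1]); print(n,camera_params(n),(d>0).mean(), cam(n,st)[2])
print(state())
E
```

```text
pics
scene {'fovy': 56.22899540678165, 'cx': 322.5371662706652, 'cy': 201.4480741118658, 'rvec': array([ 1.20342655,  2.43318483, -0.85259433]), 'tvec': array([ 0.32731371, -0.24541296,  1.65124811])} 0.99591015625 [1.17246459 0.48004636 1.13528163]
top {'fovy': 54.95644427953779, 'cx': 320.9343085107487, 'cy': 202.5827994832488, 'rvec': array([ 2.15482033, -2.17762928,  0.14178167]), 'tvec': array([-0.04310357,  0.53328048,  1.31558421])} 0.99590625 [ 0.37391644 -0.03109486  1.36975451]
wrist {'fovy': 70.87463388499562, 'cx': 317.6743152157201, 'cy': 201.70803852320847, 'hand_eye': array([[-3.10234918e-04, -9.52411354e-01, -3.04815545e-01,
         7.86963945e-02],
       [ 9.99999903e-01, -3.91197265e-04,  2.04536250e-04,
         1.57648290e-04],
       [-3.14045655e-04, -3.04815452e-01,  9.52411382e-01,
        -1.74591730e-01],
       [ 0.00000000e+00,  0.00000000e+00,  0.00000000e+00,
         1.00000000e+00]])} 0.9957109375 [ 0.30425349 -0.5514208   0.37186161]
{'time': 0.15, 'joint_pos': array([-1.31102420e+00,  5.32336776e-02,  1.61401749e+00, -3.17798163e-05,
        1.47603240e+00, -1.18984155e-01]), 'joint_vel': array([-1.66051475e-03, -2.58646417e-03, -5.26502820e-03, -6.21389981e-04,
       -8.82045935e-05,  6.86462058e-04]), 'joint_efforts': array([ 1.83443831e-05, -3.94243634e+01, -3.70721841e+01, -1.14030288e-04,
        4.66289421e-03, -1.57448437e-05]), 'tool_pos': array([ 0.23095653, -0.58014985,  0.19740461]), 'tool_rot': array([-8.42250376e-04,  9.82120852e-01,  1.88249613e-01, -7.52440965e-05]), 'contact_force': array([0.68023585, 0.06915164, 0.11049208]), 'ft_torque': array([ 0.05307226, -0.04367505,  0.02459968]), 'grasp_force': 0.0, 'gripper_width': 1.0032166875233053}
```

View pics/scene0.png

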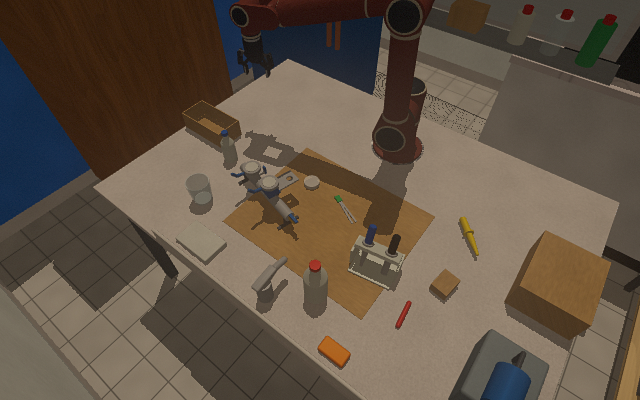

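View pics/top0.png

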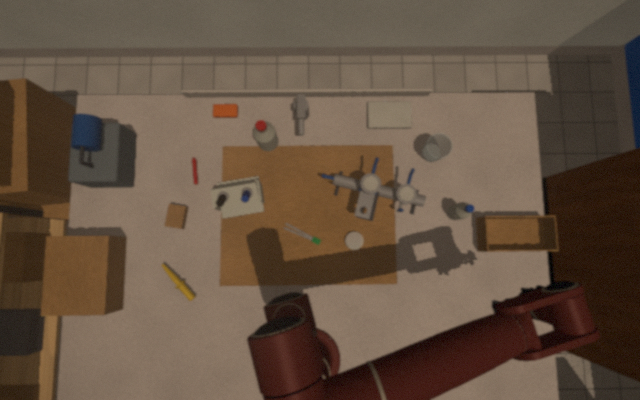

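The scene view shows the rack with the blue drift at (371,235) and the black pin at (394,243), and the manifold around (265,185). In the top view the drift is at (246,196), the pin at (221,201), the head's lug hole near (362,210) and the tube runs from (325,177) to (425,200).

```bash
python3 - <<'E'
from h import *
z=np.load('top.npz'); im,d=z['im'],z['d']; c=cam('top'); P=pts(c,d)
def show(n,x0,y0,w,h,s):
    return cv2.resize(im[y0:y0+h,x0:x0+w,::-1],None,fx=s,fy=s,interpolation=cv2.INTER_CUBIC)
a=show('r',205,165,70,60,7); b=show('m',310,150,125,75,6)
H=max(a.shape[0],b.shape[0]); 
cv2.imwrite('pics/c1.png',np.clip(1.6*cv2.resize(np.vstack([np.pad(a,((0,0),(0,750-a.shape[1]),(0,0))),b]),(700,812*600//812)).astype(float),0,255).astype(np.uint8))
for (u,v) in [(246,196),(221,201),(362,210),(370,183),(404,193),(370,207),(366,195),(240,185)]: print(u,v,P[v,u].round(4))
hsv=cv2.cvtColor(im,cv2.COLOR_RGB2HSV)
m=cv2.inRange(hsv,(105,90,20),(130,255,255))
for k,(x0,y0,x1,y1) in dict(drift=(215,175,265,220)).items():
    mm=np.zeros_like(m); mm[y0:y1,x0:x1]=m[y0:y1,x0:x1]; q=P[mm>0]; print(k,len(q),q.mean(0),q.min(0),q.max(0))
# lug points by height
reg=np.zeros_like(m,bool); reg[185:225,345:390]=1
q=P[reg&(abs(P[...,2]-.104)<.006)]; print(len(q)); r=cv2.minAreaRect((q[:,:2]*1000).astype(np.float32)); print(r, cv2.boxPoints(r))
# rack plate
reg=np.zeros_like(reg); reg[165:225,205:275]=1
q=P[reg&(P[...,2]>.06)&(P[...,2]<.125)]; r=cv2.minAreaRect((q[:,:2]*1000).astype(np.float32)); print(len(q),r,cv2.boxPoints(r))
A=np.c_[q[:,:2],np.ones(len(q))]; print(np.linalg.lstsq(A,q[:,2],rcond=None)[0])
q=P[reg&(P[...,2]>.14)]; print('tall',len(q),q[:,2].max())
E
```

```text
246 196 [0.5405 0.1896 0.1626]
221 201 [0.5251 0.2676 0.1645]
362 210 [ 0.5081 -0.1957  0.0029]
370 183 [ 0.5816 -0.2066  0.1444]
404 193 [ 0.5521 -0.3224  0.1153]
370 207 [ 0.5077 -0.21    0.1057]
366 195 [ 0.5481 -0.1979  0.1048]
240 185 [0.5846 0.2193 0.1108]
drift 27 [0.53544359 0.19273921 0.16299994] [0.52771262 0.18581049 0.1571559 ] [0.54373775 0.19994325 0.1687945 ]
423
((522.7998046875, -197.1654052734375), (66.7110595703125, 108.29174041748047), 77.87279510498047) [[ 462.85486 -218.40144]
 [ 568.72986 -241.15169]
 [ 582.74475 -175.92937]
 [ 476.86975 -153.17912]]
757 ((559.286865234375, 241.0167236328125), (70.83938598632812, 165.52178955078125), 8.740468978881836) [[511.70227 317.43414]
 [536.85474 153.83461]
 [606.87146 164.5993 ]
 [581.719   328.19885]]
[ 0.3442889   0.08955183 -0.1140981 ]
tall 154 1.3697545068347128
```

View pics/c1.png

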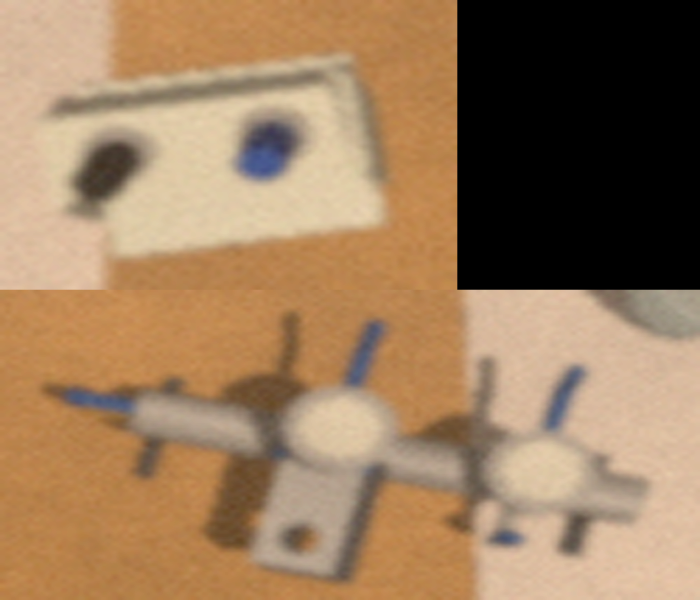

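The enlarged top view shows the lug hole at crop (300,538), with a dark strip on the lug's right (-y) side. That suggests the fixed lug is offset to -y. The drift's handle leans towards -x. Next I take a close wrist look at the lug on the way.

```bash
cat >> h.py <<'E'
def Rt(head,axis=(0,0,1)):
    """tool rotation: z=-axis, x as near heading (rad) as can be"""
    z=-np.array(axis,float); z/=np.linalg.norm(z)
    x=np.array([np.cos(head),np.sin(head),0]); x-=z*(x@z); x/=np.linalg.norm(x)
    return np.c_[x,np.cross(z,x),z]
def cur(st=None):
    st=st or state(); q=st['tool_rot']; return np.array(st['tool_pos']),R.from_quat([q[1],q[2],q[3],q[0]]).as_matrix()
def go(p,Rm=None):
    p0,R0=cur(); s=R0.T@(np.array(p)-p0)/.025
    w=np.zeros(3) if Rm is None else R.from_matrix(R0.T@Rm).as_rotvec()/np.radians(8)
    print('shift',s.round(3),'turn',w.round(3))
E
python3 - <<'E'
from h import *
c=cam('top'); h=onz(c,310+300*750/700/6,150+(538-600*420/812)*812/600/6,.104); print(h)
go([h[0]+.015,h[1],.22],Rt(np.radians(-13)))
E
```

```text
[ 0.52696327 -0.18939443  0.104     ]
shift [17.338 -9.924 -0.884] turn [-1.200e-02  2.000e-03  4.338e+00]
```

Emit:
jog_arm --targets '[[[2,-1,-1.5],[0,0,1],100],[[4,-3,-1.5],[0,0,2],100],[[7,-5,-1.5],[0,0,3],100],[[9,-6,-1.5],[0,0,4.3],100],[[12,-8,-1.5],[0,0,4.3],100],[[14,-9,-1],[0,0,4.3],100],[[16.2,-10.4,-0.9],[0,0,4.3],100],[[16.2,-10.4,-0.9],[0,0,4.3],100]]'

```text
time: 1.15
tool_pos: [0.5121, -0.1874, 0.2206]
tool_rot: [0.0, 0.994, -0.11, 0.0]
contact_force: [-0.2, -0.8, 0.9]
gripper_width: 1.002
grasp_force: 0.0
```

Emit:
jog_arm --targets '[[[0,0,0],[0,0,0],100],[[0,0,0],[0,0,0],100],[[0,0,0],[0,0,0],100]]'

```text
time: 1.52
tool_pos: [0.5107, -0.1904, 0.2209]
tool_rot: [0.0, 0.994, -0.111, -0.0]
contact_force: [-0.9, 0.1, -0.7]
gripper_width: 1.002
grasp_force: 0.0
```

```bash
python3 - <<'E'
from h import *
st=state(); im,d=grab_frame('wrist'); print(st['tool_pos'],st['tool_rot'],st['time'])
c=cam('wrist',st); np.savez('w1',im=im,d=d,K=c[0],R=c[1],o=c[2])
cv2.imwrite('pics/w1.png',im[:,:,::-1])
E
```

```text
[ 0.51070293 -0.19041071  0.22090776] [ 1.19237527e-04  9.93764952e-01 -1.11495310e-01 -5.26261128e-05] 1.525
```

View pics/w1.png

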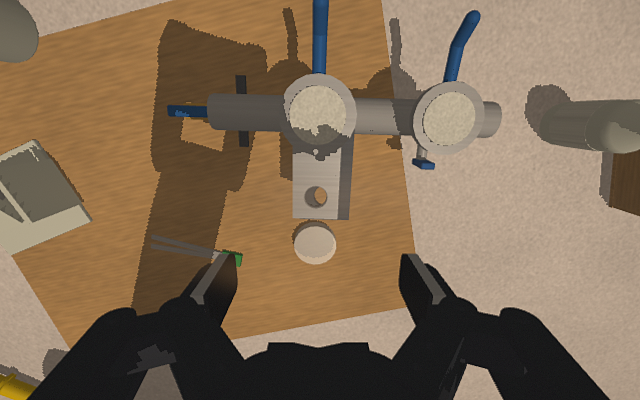

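The wrist view shows the head lug at columns 292-340 with its hole at (316,196). The fixed lug sticks out on the right, columns 340-352, which is world -y. The tube runs along row ~115.

```bash
python3 - <<'E'
from h import *
z=np.load('w1.npz'); im,d=z['im'],z['d']; c=(z['K'],z['R'],z['o']); P=pts(c,d)
crop=im[140:235,270:370,::-1]; cv2.imwrite('pics/c2.png',cv2.resize(crop,None,fx=6,fy=6,interpolation=cv2.INTER_CUBIC))
Rm=Rt(np.radians(-13))
L=(P-np.array([.5,-.19,0]))@np.c_[Rm[:,0],-Rm[:,1],[0,0,1]]
# lug top mask
m=(abs(P[...,2]-.104)<.003); m[:150]=0; m[:,:280]=0;m[:,365:]=0; m[230:]=0
q=P[m]; r=cv2.minAreaRect((q[:,:2]*1000).astype(np.float32)); print(len(q),np.median(q[:,2]),r)
f=(abs(P[...,2]-.098)<.003); f[:150]=0; f[:,:280]=0;f[:,365:]=0; f[230:]=0
for v in (175,185,196,205,212):
    print(v,im[v,286:358].mean(1).astype(int).tolist()); print((P[v,286:358,2]*1000).astype(int).tolist())
E
```

```text
2704 0.10292401080785554 ((514.9693603515625, -188.57553100585938), (50.09125518798828, 76.31024169921875), 75.40996551513672)
175 [74, 73, 72, 72, 70, 65, 100, 146, 148, 145, 146, 146, 147, 146, 147, 147, 149, 148, 149, 149, 150, 150, 149, 150, 150, 149, 151, 150, 149, 151, 151, 152, 152, 152, 152, 152, 153, 152, 152, 153, 154, 153, 153, 153, 154, 155, 155, 155, 157, 137, 154, 159, 163, 151, 94, 86, 88, 90, 89, 89, 90, 91, 89, 89, 88, 93, 117, 119, 118, 119, 120, 119]
[0, 0, 0, 0, 0, 0, 1, 102, 102, 102, 103, 102, 101, 103, 102, 102, 104, 102, 103, 102, 103, 103, 102, 103, 102, 104, 103, 101, 102, 102, 101, 102, 103, 102, 102, 102, 102, 102, 102, 102, 102, 104, 102, 103, 101, 103, 103, 103, 104, 103, 103, 103, 102, 103, 96, 97, 97, 97, 96, 97, 96, 96, 98, 95, 95, 97, 0, 1, 0, 0, 1, 1]
185 [113, 113, 114, 116, 115, 116, 129, 142, 144, 144, 145, 144, 145, 144, 145, 145, 146, 144, 144, 145, 146, 146, 146, 147, 148, 151, 152, 147, 148, 143, 148, 148, 152, 153, 151, 149, 149, 149, 150, 150, 150, 151, 151, 150, 151, 152, 151, 151, 152, 152, 154, 155, 161, 114, 91, 90, 93, 91, 92, 93, 93, 
[... 1635 characters left out ...]
 1, -1, 0, 0, 0, 2, 0, 0]
212 [113, 112, 113, 115, 116, 115, 128, 141, 143, 141, 142, 142, 142, 142, 142, 143, 143, 144, 144, 143, 144, 144, 145, 145, 145, 146, 146, 147, 147, 146, 148, 148, 148, 148, 149, 149, 149, 149, 150, 150, 150, 152, 151, 152, 152, 153, 153, 154, 153, 154, 158, 146, 94, 88, 90, 90, 89, 90, 89, 90, 90, 89, 85, 109, 118, 117, 117, 116, 115, 117, 116, 117]
[0, 0, -1, 0, 0, 0, 101, 103, 101, 102, 102, 103, 103, 102, 102, 102, 102, 102, 102, 103, 102, 103, 102, 103, 103, 102, 103, 103, 103, 102, 103, 103, 101, 101, 101, 103, 103, 102, 101, 102, 102, 103, 104, 103, 102, 102, 101, 103, 102, 102, 103, 102, 96, 98, 96, 97, 97, 98, 98, 96, 96, 98, 97, 0, 0, 0, 0, 1, 0, 0, 0, 0]
```

View pics/c2.png

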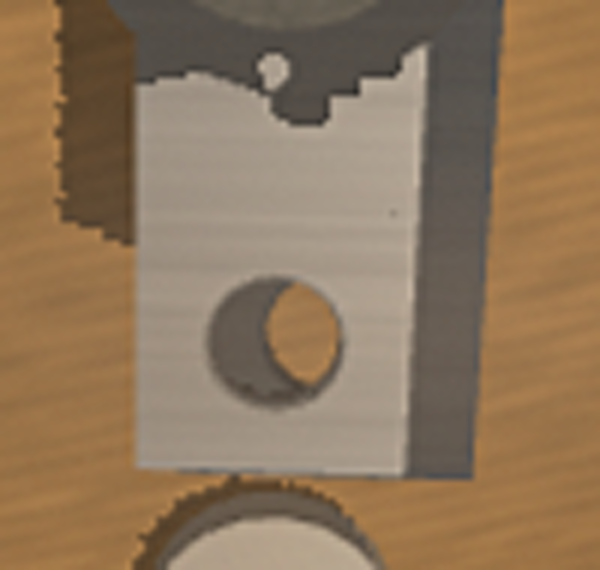

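The crop confirms it: through the head hole at crop (276,342), the fixed hole lies to the right (-y), offset about 10 mm. Now on to the drift.

```bash
python3 - <<'E'
from h import *
z=np.load('w1.npz'); c=(z['K'],z['R'],z['o'])
print('hole',onz(c,315.6,196.6,.104),'fixed left edge',onz(c,314,196.3,.098),'headL',onz(c,304.2,196.3,.104),'headR',onz(c,326.6,196.3,.104))
e=[onz(c,270+x/6-.4,140+y/6-.4,.104) for x,y in ((136,468),(405,475),(136,260),(418,260))]
print('yaw',np.degrees(np.arctan2(*(e[0]-e[1])[[1,0]]))-90, np.degrees(np.arctan2(*(e[2]-e[0])[[1,0]])),np.degrees(np.arctan2(*(e[3]-e[1])[[1,0]])))
psi=np.radians(8.7); a=np.array([-np.sin(.44)*np.cos(psi),-np.sin(.44)*np.sin(psi),np.cos(.44)])
D=np.array([.565,.1975,.1]); go(D+.13*a,Rt(psi,a))
E
```

```text
hole [ 0.50268332 -0.1861159   0.104     ] fixed left edge [ 0.5016668  -0.18402584  0.098     ] headL [ 0.50575202 -0.17416065  0.104     ] headR [ 0.50037138 -0.19780101  0.104     ]
yaw -14.417887391416627 -14.399545325182986 -14.848157904049904
shift [ -3.387 -14.804   0.132] turn [ 0.594  3.113 -2.646]
```

Emit:
jog_arm --targets '[[[-1,-2,-1],[0,0,0],100],[[-2,-4.4,-1.5],[0,0,-1],90],[[-2.5,-6.8,-1.5],[0,1,-2],70],[[-3,-9.2,-1.5],[0.3,2,-2.6],70],[[-3.4,-11.6,-1],[0.6,3.1,-2.65],70],[[-3.4,-13.5,-0.5],[0.6,3.1,-2.65],70],[[-3.4,-14.8,0.1],[0.6,3.1,-2.65],70],[[-3.4,-14.8,0.1],[0.6,3.1,-2.65],70]]'

```text
time: 2.58
tool_pos: [0.5088, 0.1909, 0.2166]
tool_rot: [-0.017, 0.973, 0.076, 0.215]
contact_force: [-0.3, 0.2, -0.4]
gripper_width: 0.7
grasp_force: 0.0
```

Emit:
jog_arm --targets '[[[0,0,0],[0,0,0],70],[[0,0,0],[0,0,0],70],[[0,0,0],[0,0,0],70]]'

```text
time: 2.95
tool_pos: [0.5102, 0.1893, 0.2192]
tool_rot: [-0.017, 0.973, 0.074, 0.217]
contact_force: [-0.5, -0.2, 0.2]
gripper_width: 0.696
grasp_force: 0.0
```

```bash
python3 - <<'E'
from h import *
st=state(); im,d=grab_frame('wrist'); print(st['tool_pos'],st['tool_rot'],st['time'])
c=cam('wrist',st); np.savez('w2',im=im,d=d,K=c[0],R=c[1],o=c[2])
cv2.imwrite('pics/w2.png',im[:,:,::-1])
psi=np.radians(8.7); a=np.array([-np.sin(.44)*np.cos(psi),-np.sin(.44)*np.sin(psi),np.cos(.44)])
D=np.array([.565,.1975,.1]); print('pred top',proj(c,D+.07*a),'pred origin',proj(c,D),'TCP',proj(c,st['tool_pos']))
E
```

```text
[0.51015519 0.18934915 0.2191961 ] [-0.01732648  0.97310608  0.07446079  0.21730151] 2.95
pred top [317.95254551 205.33032148] pred origin [317.98630102 185.52683639] TCP [317.550726   233.33962049]
```

View pics/w2.png

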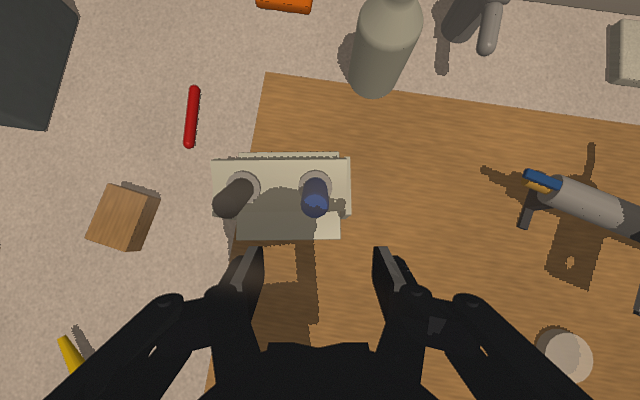

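The wrist view shows the drift's handle top at about (316,203) and its collar at (315,183), within 2-3 px of the prediction. The plate's edges look square to the tool.

```bash
python3 - <<'E'
from h import *
z=np.load('w2.npz'); im,d=z['im'],z['d']; c=(z['K'],z['R'],z['o']); P=pts(c,d)
st=state(); p,Rm=cur(st)
hsv=cv2.cvtColor(im,cv2.COLOR_RGB2HSV)
m=cv2.inRange(hsv,(105,70,20),(130,255,255)); m[:,:290]=0;m[:,345:]=0;m[:165]=0;m[230:]=0
T=(P[m>0]-p)@Rm*1000
print(len(T),T.min(0),T.max(0),np.median(T,0))
top=T[T[:,2]<T[:,2].min()+8]; print('top face',len(top),top.mean(0),top.min(0),top.max(0))
for lo in (65,75,85,95,105): 
    s=T[(T[:,2]>lo)&(T[:,2]<lo+10)]; print(lo,len(s), s.mean(0) if len(s) else '', np.percentile(s[:,1],[2,98]) if len(s) else '')
# plate normal in tool coords
m2=np.zeros(m.shape,bool); m2[165:235,215:345]=1; Q=(P-p)@Rm*1000
m2&=(Q[...,2]>115)&(Q[...,2]<150); q=Q[m2]; 
for i in range(3):
    A=np.c_[q[:,:2],np.ones(len(q))]; k=np.linalg.lstsq(A,q[:,2],rcond=None)[0]; q=q[abs(q[:,2]-A@k)<4-i]
print('plate z=',k,len(q))
E
```

```text
250 [ -12.31880008  -11.85508473 -174.63607083] [78.38683607  8.65845326 64.9514083 ] [ 3.25465631 -1.19787076 62.08798394]
top face 1 [  78.38683607    0.2174395  -174.63607083] [  78.38683607    0.2174395  -174.63607083] [  78.38683607    0.2174395  -174.63607083]
65 0  
75 0  
85 0  
95 0  
105 0  
plate z= [-3.54232024e-03  2.02651440e-03  1.32042683e+02] 3536
```

```bash
python3 - <<'E'
from h import *
z=np.load('w2.npz'); im,d=z['im'],z['d']; c=(z['K'],z['R'],z['o']); P=pts(c,d)
p,Rm=cur(); Q=(P-p)@Rm*1000; Q=Q[165:235,285:350].reshape(-1,3)
for lo,hi in ((55,66),(66,80),(80,95),(95,108),(108,118),(122,129.5)):
    s=Q[(Q[:,2]>lo)&(Q[:,2]<hi)]; print(lo,len(s),s.mean(0).round(1),np.percentile(s[:,0],[2,98]).round(1),np.percentile(s[:,1],[2,98]).round(1))
E
```

```text
55 583 [ 0.3 -2.8 62.5] [-11.1  10.9] [-13.7   8.1]
66 117 [ 8.4 -2.  72.1] [-4.4 12.2] [-14.8   9.7]
80 96 [ 9.4 -2.6 87.5] [ 2.4 12.1] [-14.8   9.1]
95 72 [  9.4  -2.5 101.6] [ 1.5 12.2] [-14.8   9.7]
108 47 [  9.7  -2.1 112.9] [ 2.9 12.1] [-14.1   9. ]
122 340 [  7.2  -2.6 126.1] [-8.8 17.4] [-20.4  14.9]
```

Emit:
jog_arm --targets '[[[0,-0.1,1],[0,0,0],70],[[0,-0.1,2],[0,0,0],70],[[0,-0.1,3],[0,0,0],70],[[0,-0.1,3.8],[0,0,0],70],[[0,-0.1,4.4],[0,0,0],70],[[0,-0.1,4.4],[0,0,0],70],[[0,-0.1,4.4],[0,0,0],50],[[0,-0.1,4.4],[0,0,0],40]]'

```text
time: 4.0
tool_pos: [0.5559, 0.2003, 0.1201]
tool_rot: [-0.018, 0.973, 0.075, 0.218]
contact_force: [0.1, -0.2, 0.1]
gripper_width: 0.401
grasp_force: 0.0
```

Emit:
jog_arm --targets '[[[0,0,0],[0,0,0],30],[[0,0,0],[0,0,0],20],[[0,0,0],[0,0,0],10],[[0,0,0],[0,0,0],10],[[0,0,0],[0,0,0],10],[[0,0,0],[0,0,0],10]]'

```text
time: 4.75
tool_pos: [0.5558, 0.2002, 0.1202]
tool_rot: [-0.017, 0.973, 0.075, 0.217]
contact_force: [-4.5, -2.1, 6.0]
gripper_width: 0.275
grasp_force: 58.8
```

Emit:
jog_arm --targets '[[[0,0,-0.4],[0,0,0],10],[[0,0,-1],[0,0,0],10],[[0,0,-1.8],[0,0,0],10],[[0,0,-2.8],[0,0,0],10],[[0,0,-3.8],[0,0,0],10],[[0,0,-4.8],[0,0,0],10],[[0,0,-5.4],[0,0,0],10],[[0,0,-5.4],[0,0,0],10]]'

```text
time: 5.75
tool_pos: [0.499, 0.1913, 0.2428]
tool_rot: [-0.018, 0.973, 0.075, 0.218]
contact_force: [0.3, -0.9, -2.1]
gripper_width: 0.271
grasp_force: 59.3
```

```bash
python3 - <<'E'
from h import *
h=np.array([.5027,-.1861,0]); yaw=np.radians(-14.5); y=np.array([-np.sin(yaw),np.cos(yaw),0])
t=h-.005*y; t[2]=.104+.04+.112
print(t); go(t,Rt(yaw))
E
```

```text
[ 0.5014481  -0.19094074  0.256     ]
shift [-1.81  15.12  -1.468] turn [-0.656 -3.112  2.872]
```

Emit:
jog_arm --targets "[[[0, 0.5, -1.5], [0, 0, 0], 10], [[-0.3, 2.5, -2.6], [0, -1, 0.5], 10], [[-0.6, 5, -2.6], [-0.3, -2.1, 1], [10][0]], [[-0.8, 7.4, -2.6], [-0.65, -3.1, 1.9], 10], [[-1, 9.8, -2.6], [-0.65, -3.1, 2.85], 10], [[-1.2, 12.2, -2.6], [-0.65, -3.1, 2.85], 10], [[-1.3, 14, -2.6], [-0.65, -3.1, 2.85], 10], [[-1.3, 15.1, -2.6], [-0.65, -3.1, 2.85], 10]]"

```text
jog_arm: Invalid argument: targets='[[[0, 0.5, -1.5], [0, 0, 0], 10], [[-0.3, 2.5, -2.6], [0, -1, 0.5], 10], [[-0.6, 5, -2.6], [-0.3, -2.1, 1], [10][0]], [[-0.8, 7.4, -2.6], [-0.65, -3.1, 1.9], 10], [[-1, 9.8, -2.6], [-0.65, -3.1, 2.85...(347 chars total, truncated) is not valid JSON
```

Emit:
jog_arm --targets '[[[0,0.5,-1.5],[0,0,0],10],[[-0.3,2.5,-2.6],[0,-1,0.5],10],[[-0.6,5,-2.6],[-0.3,-2.1,1],10],[[-0.8,7.4,-2.6],[-0.65,-3.1,1.9],10],[[-1,9.8,-2.6],[-0.65,-3.1,2.85],10],[[-1.2,12.2,-2.6],[-0.65,-3.1,2.85],10],[[-1.3,14,-2.6],[-0.65,-3.1,2.85],10],[[-1.3,15.1,-2.6],[-0.65,-3.1,2.85],10]]'

```text
time: 6.75
tool_pos: [0.5003, -0.193, 0.2835]
tool_rot: [-0.0, 0.992, -0.126, -0.002]
contact_force: [-0.6, 0.9, -2.6]
gripper_width: 0.271
grasp_force: 59.7
```

Emit:
jog_arm --targets '[[[0,0,0],[0,0,0],10],[[0,0,0],[0,0,0],10],[[0,0,0],[0,0,0],10],[[0,0,0],[0,0,0],10]]'

```text
time: 7.25
tool_pos: [0.5008, -0.1899, 0.2857]
tool_rot: [0.0, 0.992, -0.124, -0.0]
contact_force: [0.0, -0.1, -2.2]
gripper_width: 0.275
grasp_force: 59.7
```

```bash
python3 - <<'E'
from h import *
t=[ 0.5014,-0.1909,.256]; go(t,Rt(np.radians(-14.5)))
st=state(); im,d=grab_frame('wrist'); print(st['tool_pos'],st['tool_rot'],st['time'])
c=cam('wrist',st); np.savez('w3',im=im,d=d,K=c[0],R=c[1],o=c[2])
cv2.imwrite('pics/w3.png',cv2.resize(im[60:310,220:430,::-1],None,fx=2.4,fy=2.4,interpolation=cv2.INTER_CUBIC))
E
```

```text
shift [0.035 0.031 1.188] turn [0.006 0.003 0.03 ]
[ 0.50076022 -0.18992017  0.28571023] [ 4.20215513e-04  9.92268631e-01 -1.24107753e-01 -2.29631682e-04] 7.25
```

View pics/w3.png

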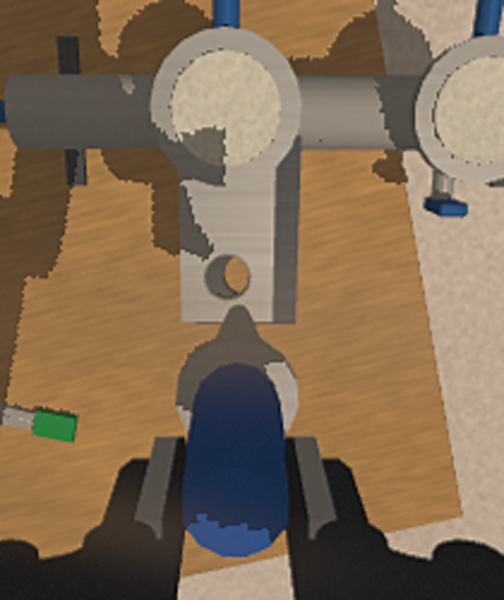

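The crop shows the drift held straight, its tip at crop (239,308) and the head hole at (227,276) beyond it. I measure the drift axis and tip in the tool frame by depth, and the hole again from this view.

```bash
python3 - <<'E'
from h import *
z=np.load('w3.npz'); im,d=z['im'],z['d']; c=(z['K'],z['R'],z['o']); P=pts(c,d)
p,Rm=cur(); Q=((P-p)@Rm*1000)[150:300,280:355]
Q=Q.reshape(-1,3); Q=Q[(abs(Q[:,0])<25)&(abs(Q[:,1])<25)]
for lo in [-50,-40,-28,12,25,40,50,60,70,80,90,100,106]:
    s=Q[(Q[:,2]>lo)&(Q[:,2]<lo+(6 if lo>=100 else 10))]
    if len(s): print(lo,len(s),s.mean(0).round(1),'x',np.percentile(s[:,0],[2,98]).round(1),'y',np.percentile(s[:,1],[1,99]).round(1),(np.percentile(s[:,1],[1,99]).mean()).round(2),'zmax',s[:,2].max().round(1))
u,v=220+(227-.7)/2.4,60+(276-.7)/2.4
print('hole',onz(c,u,v,.104),u,v)
g=cv2.cvtColor(im,cv2.COLOR_RGB2GRAY)
for v in (172,175,178): print(v,g[v,290:348].tolist())
E
```

```text
-50 2027 [  2.8  -0.5 -46.4] x [-10.4  11.9] y [-17.8  16.6] -0.6 zmax -40.0
-40 445 [  9.9  -0.4 -35.9] x [ 4.9 12.1] y [-18.2  17.3] -0.44 zmax -30.0
-28 272 [  9.2  -0.3 -23.1] x [ 2.5 11.9] y [-12.5  11.7] -0.39 zmax -18.0
12 828 [ 7.4  0.2 16.8] x [-9.3 17.3] y [-17.9  18.1] 0.13 zmax 21.9
40 8 [ 9.5  1.1 49. ] x [ 8.9 10.2] y [-2.5  5.6] 1.54 zmax 49.8
50 37 [ 8.4  0.4 55.3] x [5.8 9.6] y [-6.7  7.5] 0.38 zmax 60.0
60 32 [ 7.3  0.7 65. ] x [4.4 8.7] y [-6.9  8.6] 0.82 zmax 69.5
70 31 [ 6.1  1.  75.2] x [3.6 7.7] y [-6.2  8. ] 0.86 zmax 79.7
80 20 [ 5.4  0.6 85.5] x [3.2 6.7] y [-4.9  6.5] 0.83 zmax 89.3
90 14 [ 4.8  0.7 94.5] x [3.2 5.8] y [-3.9  5.8] 0.94 zmax 99.1
100 10 [  4.    1.3 102.5] x [2.9 4.8] y [-2.9  5. ] 1.03 zmax 105.3
106 8 [  3.4   1.6 109.4] x [1.8 4.5] y [-2.   5.1] 1.57 zmax 111.6
hole [ 0.50304931 -0.18593391  0.104     ] 314.2916666666667 174.70833333333334
172 [125, 125, 124, 124, 121, 153, 155, 155, 154, 153, 155, 155, 155, 156, 156, 135, 91, 83, 86, 87, 87, 88, 82, 84, 131, 134, 129, 129, 127, 127, 126, 125, 123, 119, 162, 166, 164, 165, 165, 165, 166, 166, 171, 156, 97, 87, 90, 91, 90, 92, 91, 91, 88, 97, 136, 136, 135, 131]
175 [125, 124, 123, 121, 119, 144, 155, 154, 154, 154, 154, 155, 155, 158, 152, 105, 84, 85, 88, 87, 88, 88, 83, 81, 131, 133, 134, 133, 132, 130, 129, 127, 128, 102, 130, 163, 164, 164, 164, 165, 165, 166, 170, 157, 97, 89, 92, 94, 92, 92, 92, 92, 91, 97, 134, 136, 136, 136]
178 [131, 131, 131, 131, 125, 144, 152, 152, 151, 153, 153, 153, 153, 154, 158, 134, 91, 85, 87, 88, 87, 88, 90, 82, 66, 131, 135, 132, 133, 132, 131, 132, 121, 103, 157, 164, 161, 162, 161, 162, 163, 165, 168, 155, 97, 87, 91, 91, 91, 92, 91, 91, 90, 95, 131, 134, 135, 135]
```

```bash
python3 - <<'E'
from h import *
go([.5026,-.1897,.222],Rt(np.radians(-14.5)))
E
```

```text
shift [ 0.068 -0.035  2.551] turn [0.007 0.002 0.029]
```

Emit:
jog_arm --targets '[[[0.07,-0.03,0.8],[0,0,0],10],[[0.07,-0.03,1.5],[0,0,0],10],[[0.07,-0.03,2.1],[0,0,0],10],[[0.07,-0.03,2.5],[0,0,0],10],[[0.07,-0.03,2.55],[0,0,0],10],[[0.07,-0.03,2.55],[0,0,0],10],[[0.07,-0.03,2.55],[0,0,0],10]]'

```text
time: 8.18
tool_pos: [0.5029, -0.1908, 0.2229]
tool_rot: [0.001, 0.992, -0.125, 0.0]
contact_force: [-0.1, -0.1, -2.6]
gripper_width: 0.269
grasp_force: 59.7
```

```bash
python3 - <<'E'
from h import *
st=state(); im,d=grab_frame('wrist'); print(st['tool_pos'],st['contact_force'],st['time'])
c=cam('wrist',st); np.savez('w4',im=im,d=d,K=c[0],R=c[1],o=c[2])
cv2.imwrite('pics/w4.png',cv2.resize(im[120:220,265:365,::-1],None,fx=6,fy=6,interpolation=cv2.INTER_CUBIC))
p,Rm=cur(st); y=Rm[:,1]; x=Rm[:,0]; tip=p+Rm@[-.0005,.0013,.111]; h=np.array([.503,-.186,.104])
print('tip',proj(c,tip),'hole',proj(c,h),'fixed',proj(c,h+.0101*y-[0,0,.006]))
print('L',proj(c,h-.012*y),'R',proj(c,h+.012*y), tip)
E
```

```text
[ 0.50294681 -0.19076247  0.22285059] [-0.05725588 -0.07850696 -2.55941529] 8.175
tip [319.10654957 190.69406446] hole [313.44787053 189.4152684 ] fixed [322.68951951 187.98464594]
L [302.34855518 189.41807455] R [324.54742463 189.41246218] [ 0.50220681 -0.19206252  0.11185193]
```

View pics/w4.png

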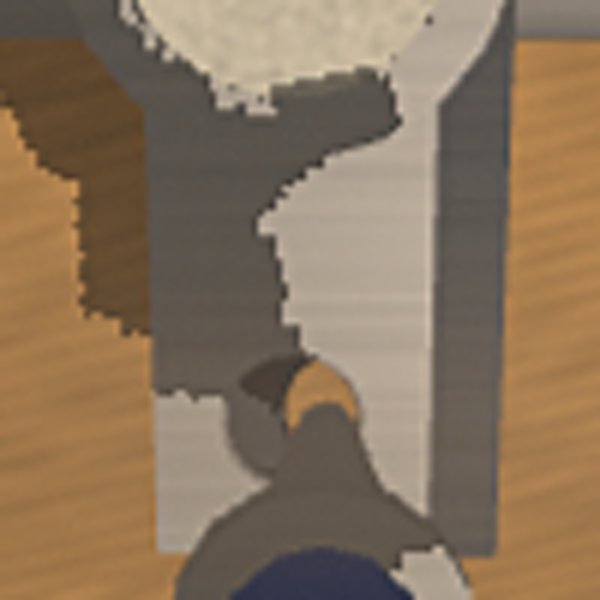

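The crop shows the tip at column 326 against the lens-shaped opening at columns 287-360 (centre 323.5). The tip is about 0.5 mm too far right.

Emit:
jog_arm --targets '[[[0,-0.02,0.1],[0,0,0],10],[[0,-0.02,0.2],[0,0,0],10],[[0,-0.02,0.3],[0,0,0],10],[[0,-0.02,0.4],[0,0,0],10],[[0,-0.02,0.5],[0,0,0],10],[[0,-0.02,0.55],[0,0,0],10],[[0,-0.02,0.6],[0,0,0],10],[[0,-0.02,0.65],[0,0,0],10]]'

```text
time: 9.22
tool_pos: [0.5027, -0.19, 0.2056]
tool_rot: [0.0, 0.992, -0.125, -0.0]
contact_force: [0.1, 0.1, -1.9]
gripper_width: 0.27
grasp_force: 59.7
```

Emit:
jog_arm --targets '[[[0,0,0.05],[0,0,0],10],[[0,0,0.1],[0,0,0],10],[[0,0,0.15],[0,0,0],10],[[0,0,0.2],[0,0,0],10]]'

```text
time: 9.72
tool_pos: [0.5026, -0.19, 0.2005]
tool_rot: [0.0, 0.992, -0.125, -0.0]
contact_force: [-0.3, 0.3, -2.4]
gripper_width: 0.268
grasp_force: 59.7
```

The tip is through both holes with no contact. Now I push down while following the taper towards -y (tool +y), watching the force.

Emit:
jog_arm --targets '[[[0,0,0.1],[0,0,0],10],[[0,0.01,0.2],[0,0,0],10],[[0,0.02,0.3],[0,0,0],10],[[0,0.03,0.4],[0,0,0],10],[[0,0.04,0.5],[0,0,0],10],[[0,0.05,0.6],[0,0,0],10]]'

```text
time: 10.48
tool_pos: [0.5029, -0.1912, 0.1864]
tool_rot: [0.0, 0.992, -0.125, 0.0]
contact_force: [0.8, 2.7, 1.9]
gripper_width: 0.274
grasp_force: 60.1
```

Emit:
jog_arm --targets '[[[0,0.01,0.1],[0,0,0],10],[[0,0.02,0.2],[0,0,0],10],[[0,0.03,0.3],[0,0,0],10],[[0,0.045,0.4],[0,0,0],10],[[0,0.055,0.5],[0,0,0],10]]'

```text
time: 11.1
tool_pos: [0.5019, -0.1925, 0.1728]
tool_rot: [0.0, 0.992, -0.125, -0.0]
contact_force: [0.7, 2.7, 1.6]
gripper_width: 0.271
grasp_force: 60.1
```

Emit:
jog_arm --targets '[[[0,0.01,0.1],[0,0,0],10],[[0,0.02,0.2],[0,0,0],10],[[0,0.035,0.3],[0,0,0],10],[[0,0.045,0.4],[0,0,0],10],[[0,0.055,0.5],[0,0,0],10]]'

```text
time: 11.72
tool_pos: [0.5015, -0.1938, 0.1604]
tool_rot: [0.0, 0.992, -0.125, -0.0]
contact_force: [1.5, 3.3, 1.7]
gripper_width: 0.265
grasp_force: 60.0
```

Emit:
jog_arm --targets '[[[0,0.01,0.1],[0,0,0],10],[[0,0.02,0.2],[0,0,0],10],[[0,0.035,0.3],[0,0,0],10],[[0,0.045,0.4],[0,0,0],10],[[0,0.055,0.5],[0,0,0],10]]'

```text
time: 12.35
tool_pos: [0.5011, -0.1951, 0.1477]
tool_rot: [0.0, 0.992, -0.125, -0.001]
contact_force: [0.4, 3.3, 1.0]
gripper_width: 0.273
grasp_force: 59.9
```

Emit:
jog_arm --targets '[[[0,0.01,0.05],[0,0,0],10],[[0,0.015,0.1],[0,0,0],10],[[0,0.02,0.15],[0,0,0],10],[[0,0.02,0.2],[0,0,0],10],[[0,0.02,0.25],[0,0,0],10]]'

```text
time: 12.98
tool_pos: [0.5011, -0.1957, 0.1418]
tool_rot: [0.0, 0.992, -0.125, -0.0]
contact_force: [0.3, 3.9, 0.6]
gripper_width: 0.269
grasp_force: 59.9
```

Emit:
jog_arm --targets '[[[0,0,0.05],[0,0,0],10],[[0,0,0.1],[0,0,0],10],[[0,0,0.15],[0,0,0],10],[[0,0,0.2],[0,0,0],10]]'

```text
time: 13.48
tool_pos: [0.5011, -0.1957, 0.1368]
tool_rot: [0.0, 0.992, -0.125, -0.0]
contact_force: [0.8, 4.3, 0.4]
gripper_width: 0.274
grasp_force: 59.9
```

Emit:
jog_arm --targets '[[[0,0,0.06],[0,0,0],10],[[0,0,0.12],[0,0,0],10],[[0,0,0.18],[0,0,0],10],[[0,0,0.24],[0,0,0],10],[[0,0,0.3],[0,0,0],10]]'

```text
time: 14.1
tool_pos: [0.5011, -0.1958, 0.1293]
tool_rot: [0.0, 0.992, -0.125, -0.0]
contact_force: [0.7, 3.6, 1.3]
gripper_width: 0.265
grasp_force: 59.9
```

Emit:
jog_arm --targets '[[[0,0,0.03],[0,0,0],10],[[0,0,0.06],[0,0,0],10],[[0,0,0.09],[0,0,0],10],[[0,0,0.12],[0,0,0],10]]'

```text
time: 14.6
tool_pos: [0.5011, -0.1958, 0.1263]
tool_rot: [0.0, 0.992, -0.125, -0.0]
contact_force: [0.6, 4.0, 0.5]
gripper_width: 0.27
grasp_force: 59.9
```

Slowly now, until the collar seats.

Emit:
jog_arm --targets '[[[0,0,0.02],[0,0,0],10],[[0,0,0.04],[0,0,0],10],[[0,0,0.04],[0,0,0],10]]'

```text
time: 14.98
tool_pos: [0.5011, -0.1958, 0.1256]
tool_rot: [0.0, 0.992, -0.125, -0.0]
contact_force: [-0.1, 3.6, 2.1]
gripper_width: 0.27
grasp_force: 60.0
```

Emit:
jog_arm --targets '[[[0,0,0.02],[0,0,0],10],[[0,0,0.03],[0,0,0],10],[[0,0,0.03],[0,0,0],10]]'

```text
time: 15.35
tool_pos: [0.5013, -0.196, 0.1256]
tool_rot: [0.001, 0.992, -0.125, -0.0]
contact_force: [-1.3, 3.8, 5.6]
gripper_width: 0.27
grasp_force: 60.4
```

Emit:
jog_arm --targets '[[[0,0,0.03],[0,0,0],10],[[0,0,0.03],[0,0,0],10]]'

```text
time: 15.6
tool_pos: [0.5016, -0.1962, 0.1256]
tool_rot: [0.001, 0.992, -0.125, 0.0]
contact_force: [-2.1, 5.1, 8.1]
gripper_width: 0.27
grasp_force: 60.7
```

Emit:
jog_arm --targets '[[[0,0,-0.03],[0,0,0],30],[[0,0,-0.05],[0,0,0],40],[[0,0,-0.05],[0,0,0],55],[[0,0,-0.05],[0,0,0],60],[[0,0,-0.05],[0,0,0],60]]'

```text
time: 16.23
tool_pos: [0.501, -0.1959, 0.1249]
tool_rot: [0.001, 0.992, -0.125, -0.001]
contact_force: [-0.5, -0.0, 1.0]
gripper_width: 0.596
grasp_force: 0.0
```

Emit:
jog_arm --targets '[[[0,0,-0.5],[0,0,0],60],[[0,0,-1.5],[0,0,0],60],[[0,0,-3],[0,0,0],60],[[0,0,-4.5],[0,0,0],80],[[0,0,-5],[0,0,0],100],[[0,0,-5],[0,0,0],100],[[0,0,-5],[0,0,0],100]]'

```text
time: 17.1
tool_pos: [0.5004, -0.1952, 0.248]
tool_rot: [-0.0, 0.992, -0.125, -0.002]
contact_force: [0.7, 0.0, -0.3]
gripper_width: 0.997
grasp_force: 0.0
```

```bash
python3 - <<'E'
from h import *
st=state(); im,d=grab_frame('wrist'); print(st['tool_pos'],st['contact_force'],st['time'])
c=cam('wrist',st); P=pts(c,d)
cv2.imwrite('pics/w5.png',cv2.resize(im[60:300,220:420,::-1],None,fx=2.5,fy=2.5,interpolation=cv2.INTER_CUBIC))
p,Rm=cur(st); h=np.array([.503,-.186,.104]); M=np.c_[Rm[:,0],-Rm[:,1],[0,0,1]]
Q=((P-h)@M*1000)[60:300,220:420].reshape(-1,3); Q=Q[(abs(Q[:,0])<30)&(abs(Q[:,1]+8)<30)]
for lo,hi in ((-3,2),(3.5,9),(25,45),(45,62),(64,76)):
    s=Q[(Q[:,2]>lo)&(Q[:,2]<hi)]; print(lo,len(s),s.mean(0).round(1),np.percentile(s[:,0],[2,98]).round(1),np.percentile(s[:,1],[2,98]).round(1),np.median(s[:,2]).round(1))
E
```

```text
[ 0.50039986 -0.19524685  0.24804659] [ 0.65246241  0.01324569 -0.27241193] 17.1
-3 1002 [10.2 -8.5 -1. ] [-23.6  29. ] [-33.6  15.3] -1.1
3.5 304 [ 7.1 -9.7  5. ] [-8.5 17.5] [-27.1   8.5] 4.9
25 98 [ 9.7 -9.4 35.3] [ 1.9 12.4] [-21.4   2.6] 35.9
45 109 [ 9.5 -9.9 53.8] [ 1.9 12.2] [-21.7   2.3] 53.9
64 544 [ 0.6 -9.8 68.4] [-10.5  11.1] [-21.    1.5] 68.7
```

View pics/w5.png

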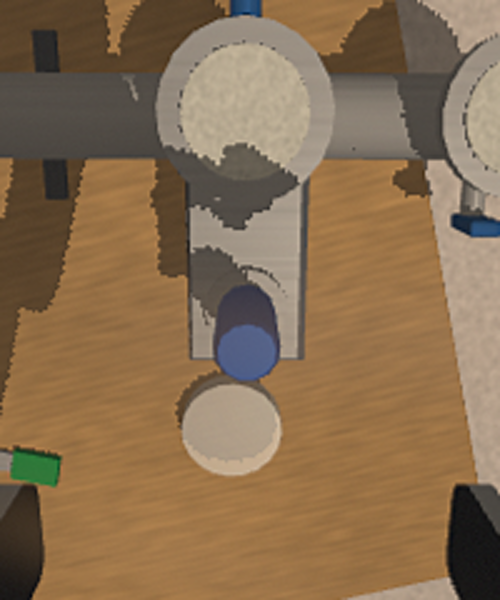

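The crop shows the drift upright in the lug, handle top at (247,350), with the head now over the fixed lug. The collar top is 6.0 mm above the lug top, so it is flush. The head has moved about 9 mm.

```bash
python3 -c "
from plant import *
print(job_done())"
```

```text
the job is handed in; nothing more can be done
None
```

The drift stands upright through both holes with its collar flush on the lug. It drew the head about 9 mm into line, and the job was handed in at about 17 s; no verdict came back.

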